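# Load the clip tray into the slotted rack and bar it

## Robot

A 6-joint arm with a two-finger parallel gripper is mounted at the origin on the work surface. World frame = base frame: x ahead of the robot, y to its left, z up, the work surface at z = 0. Lengths are in m, angles in rad, forces in N, time in s.
With the tool pointing down it reaches from about 0.25 to 0.8 m from the base axis. Payload 8.5 kg.
Tool frame: the origin (TCP) lies on the centre line of the jaws, within the pads' length; the fingertips stand 17 mm ahead of it and the grasp point (between the pads) lies 2 mm behind it; z points along the fingers, y is the line along which they close (so a half turn about z gives the same grasp; the last joint's range is limited). The gripper opens to 85 mm and grips with 20 to 120 N. Pads are 22 mm wide; open, the fingers measure 114 mm over their backs; the gripper's body (76 mm by 85 mm) begins 54 mm behind the grasp point. The pads swing forward as they close: fully open they stand 13 mm farther back than shut.
Start: joints at [-1.252, 0.238, -0.013, 1.319, 0, 1.571], TCP at [0.165, -0.499, 0.248] pointing down, gripper open.
Joint ranges: [-2.66, 2.66], [-1.03, 1.9], [-1.14, 1.46], [-1.82, 2.27], [-1.45, 1.34], [-3.14, 3.14]. Speed limits (rad/s): [2.22, 2.22, 2.79, 3.14, 3.14, 3.14].

## Interface

Orientations are given as a unit quaternion [x, y, z, w].
In Python, from workcell import r gives the robot as it stands. The module is installed in compiled form; this text tells all that it offers.
- The arm moves only by the tool drive_tool, never from a script. Its argument "targets" is a list of rows, each an object with "travel": the shift along the tool's x, y, z in m, a list of three; "spin": the turn about the tool's z in rad. A call has 1 to 12 rows; each row shifts and turns the commanded pose from where the row before left it, along the tool's axes as they then stand; what a row does not reach is not made up. A row lasts 1/8 s, in which the tool goes at most 62.5 mm and 10.7 degrees, less where a joint would pass 70% of its speed; a pose out of reach is approached as far as the arm can. A call with a gripper value outside its range is refused whole. "hand" is the opening, from 0 (shut) to 1 (fully open), set as the call begins (left out, the last holds). The fingers move at their own pace and stop on an object; "force" is the grip in N (left out, the last holds). Time passes only in rows, so rows that do not move let the fingers close. It gives the time, the measured TCP pose, the force, the opening and the grip force at its end, in the units of the state.
- r.sense(): the state, without advancing time (a new reading comes with each control period).
- r.get_image(name): name is "side" or "top"; returns (picture, depth): 384x512x3 uint8, blue, green, red; 384x512 float32, m along the optical axis (not along the pixel's ray), 0 where there is no reading.
- r.camera_info(name): a dict with "vertical_fov" (degrees; the focal length in pixels is half the picture's height over the tangent of half this angle, whatever the lens; pixels are square), "cx", "cy" (the principal point, pixels), "rvec" (rotation vector, rad) and "tvec" (3), from world to camera coordinates, as OpenCV has them. Camera axes: x right, y down, z forward; pixel columns grow to the right and rows downward; lengths in m; the calibration is good to about 2 mm. A picture is of the moment at which its call begins. camera_info takes no time and is no camera call.
- r.hand_in(): hands the job in; it is judged then, once.
Trained networks look in the newest picture that a camera, given by its name, has taken for a name from the list of things; names that differ only in an ending like _2 or _b are one class to them, and where a whole thing is asked for, a point or a joint stands for the part that bears it (a point fixed in the world has none). Each returns a list of dicts, best first, with "conf" (0 to 1); they miss things now and then, are a little off and sometimes report something else, mostly with a low value. They report only what shows in the picture. A call takes as long as a camera call. They do not tell look-alikes from the thing itself.
- r.spot_in(query, camera): "position" ([column, row] in pixels, amid what is visible of it).
- r.place_of(query, camera): "position" ([column, row] in pixels: a listed point, or the origin of a listed thing).
The state is a dict: "time": time; "joint_positions": joint angles; "qvel": joint speeds; "effort": joint torques, N m; "ee_pos": TCP position; "tool_rot": TCP orientation; "ft_force": force on the tool from outside, world axes, zero at the start; "ft_torque": the same for the moment, N m; "grip_width": opening from 0.0 (shut) to 1.0 (fully open); "grip_force": force on a finger pad.
Only numpy, scipy, OpenCV 4.12 (cv2) and the standard library are available. Lean on these libraries where they do the work, as an engineer would, in place of code of your own. Each camera call takes 0.05 s, during which the arm holds its last target. There are 200 camera calls.

## Task

Swing the rack's retaining bar fully out of the way, put the tray with the clips into the free lower slot of the rack and slide it fully home, then turn the bar all the way back across the front of the slot so that the tray cannot slide out. Carry the tray level so that all four clips stay in it, and leave the empty tray and everything else on the bench where it is.

Things in the scene. Friction and masses are not known exactly. Their poses are not given: they have to be found in the camera images.
- rack: Fixed grey two-tier tray rack on the bench. Origin: on the bench, middle of its front plane; x runs level into the slots, y left, z up; figures are mm in this frame. Lower slot is free, the upper one holds another tray: leave it. Uprights and upper tier stand at x 0 to 166, y +-71, up to z 203, so an upright gripper cannot follow the tray home: lean it back about 40 deg.
- ledge (a point): Middle of the flat loading ledge in front of the lower slot: rack x -70, y 0, z 40. The ledge runs from x -140 to 0, y +-75, level with the slot's floor. Low guide strips (z 40 to 58) stand on it from x -45 to 0, 126 apart (y +-63), with flared lead-ins before them (x -75 to -43, about 150 apart at their front ends).
- slot_mouth (a point): Middle of the lower slot's mouth, on its floor: rack x 0, y 0, z 40. Clear width 126 between side walls (up to z 80) all the way in; 5 mm lips along both walls have their underside at z 78; roof underside z 120.
- slot_home (a point): Where the tray's origin lies when fully home: rack x 75, y 0, z 40, on the slot's floor. A rigid 22 high stop at rack x 150 ends the travel; the tray's front wall is then level with the front plane x 0.
- retainer (a joint): Angle (rad) of the steel retaining bar, turning about a vertical axis left of the ledge (rack x -14, y 140). 0 = swung fully out, pointing back along the ledge; 1.4 = fully across the mouth; grows anticlockwise from above; stops at both. Bar 12 wide, rack z 62 to 70, 100 long from the axis; points along (-cos a, -sin a) in the rack frame, a = 0.17 + joint. In the tray's way above 0.6.
- retainer_grip (a point): Middle of the black knob on the retaining bar, on the turning axis, 90 mm above the bench. The knob is 44 long (along the bar), 12 wide, 30 high (75 to 105 above the bench): pinch its 12 mm width from above. Turning takes about 0.06 N m; it stays where left. Turns with the bar.
- tray: The loaded tray: blue plastic, 150 (x) by 120 (y), 32 high, walls and floor 4 thick, four steel clips in it; both ends alike, either may go in first. Origin: centre of its underside, z up. Carrying handle over the middle: bar 70 long along x, 12 wide, z 51 to 65, on two posts at x +-31. About 340 g with clips. Starts on the bench.
- empty_tray: A second tray like it but empty; it stays where it is. Origin: centre of its underside.
- clip0: One of the four steel clips in the loaded tray: plate 36 by 24 by 4 with a 20 high flange at one end, 30 g, loose. Origin: centre of its underside.
- clip1: One of the four steel clips in the loaded tray: plate 36 by 24 by 4 with a 20 high flange at one end, 30 g, loose. Origin: centre of its underside.
- clip2: One of the four steel clips in the loaded tray: plate 36 by 24 by 4 with a 20 high flange at one end, 30 g, loose. Origin: centre of its underside.
- clip3: One of the four steel clips in the loaded tray: plate 36 by 24 by 4 with a 20 high flange at one end, 30 g, loose. Origin: centre of its underside.
- tape_roll: Roll of clear tape lying flat, 100 across, 48 high; stays. Origin: centre of its underside.
- carton: Open cardboard carton 110 (x) by 85 by 70 high; stays. Origin: centre of its underside.
- jar: White jar 60 across, 85 high; stays. Origin: centre of its underside.
- driver: Screwdriver with black handle lying along its x axis, about 200 long; stays. Origin: its middle, on the bench.
- clip_cup: Steel cup 70 across, 60 high; stays. Origin: centre of its underside.
Mind the look-alikes: they are no part of the job. What is shaped like the tray but red or turquoise is not meant. Leave any red look-alike of the clip2 alone.

How it is judged:
By the outcome, as a careful person would: the job done as asked, in the order asked, and still so for the second after the job is handed in, with the robot touching nothing.
It also fails if it takes over 72 s, if anything falls off the work surface, if the arm or the gripper's body presses on something with over 40 N, if the wrist force passes 120 N, or if a joint passes its speed limit or range.

## Working session

There is one attempt and no reset: what is moved stays moved. The work goes in short steps, Python scripts to look and compute and a tool call to move; the robot and the scene stay as the last step left them, time stands still between calls to the robot, and variables do not carry over. Pictures are saved under pics/ and viewed, at most 10 in all, crops included, and the job is handed in when it is done.

Besides the shell and the picture viewer there is one more tool, called after "Request:" in YAML: its name, and indented under it one key for each argument. drive_tool: Moves the arm, as the interface text tells. Its arguments: {"type":"object","properties":{"targets":{"type":"array","items":{"type":"object","properties":{"travel":{"type":"array","items":{"type":"number"}},"spin":{"type":"number"}}}},"hand":{"type":"number"},"force":{"type":"number"}},"required":["targets"]}

```bash
mkdir -p pics; cat > h.py <<'E'
import numpy as np, cv2
from workcell import r
from scipy.spatial.transform import Rotation as R
def cam(n):
    c=r.camera_info(n); f=192/np.tan(np.radians(c["vertical_fov"])/2)
    return f,c["cx"],c["cy"],cv2.Rodrigues(np.array(c["rvec"],float))[0],np.array(c["tvec"],float)
def cloud(n,depth):
    f,cx,cy,Rm,t=cam(n); v,u=np.mgrid[:384,:512]
    p=np.stack([(u-cx)/f*depth,(v-cy)/f*depth,depth],-1)
    return (p-t)@Rm
def onplane(n,px,z):
    f,cx,cy,Rm,t=cam(n); d=np.array([(px[0]-cx)/f,(px[1]-cy)/f,1])@Rm; o=-t@Rm
    return o+d*(z-o[2])/d[2]
def proj(n,p):
    f,cx,cy,Rm,t=cam(n); q=Rm@np.array(p)+t
    return np.array([f*q[0]/q[2]+cx,f*q[1]/q[2]+cy])
E
python3 - <<'E'
from h import *
for n in ["top","side"]:
    im,d=r.get_image(n); np.save(f"{n}0.npy",d); cv2.imwrite(f"pics/{n}0.png",im)
    print(n,r.camera_info(n))
    for q,z in [("slot_mouth",.04),("ledge",.04),("slot_home",.04),("retainer_grip",.09),("tray",0),("empty_tray",0),("rack",0)]:
        for k in r.place_of(q,n)[:3]: print(q,np.round(k["position"]),round(k["conf"],2),np.round(onplane(n,k["position"],z),3))
s=r.sense(); print(s["tool_rot"],s["ee_pos"],s["time"],s["grip_width"])
a,b=cv2.imread("pics/top0.png"),cv2.imread("pics/side0.png")
E
```

```text
top {'vertical_fov': 48.41478262940241, 'cx': 248.3094100863368, 'cy': 198.82318013777848, 'rvec': array([ 2.19167181, -2.16683247,  0.08766774]), 'tvec': array([-0.04269256,  0.48706359,  1.09458354])}
slot_mouth [179. 140.] 0.73 [0.636 0.143 0.04 ]
ledge [188. 170.] 0.81 [0.56 0.12 0.04]
ledge [312. 126.] 0.33 [ 0.679 -0.202  0.04 ]
ledge [120. 149.] 0.28 [0.611 0.297 0.04 ]
slot_home [187. 169.] 0.53 [0.562 0.121 0.04 ]
slot_home [364. 208.] 0.48 [ 0.465 -0.335  0.04 ]
retainer_grip [120. 149.] 0.5 [0.602 0.282 0.09 ]
tray [289. 264.] 0.86 [ 0.32  -0.147  0.   ]
tray [379. 296.] 0.71 [ 0.24  -0.382  0.   ]
tray [368. 208.] 0.64 [ 0.469 -0.356  0.   ]
empty_tray [280. 179.] 0.91 [ 0.543 -0.121  0.   ]
rack [181. 145.] 0.94 [0.631 0.146 0.   ]
side {'vertical_fov': 55.49835472311248, 'cx': 249.14107367991093, 'cy': 192.25767478009155, 'rvec': array([ 0.11724117, -2.75173312,  1.42616282]), 'tvec': array([0.46361227, 0.12471114, 1.16170583])}
slot_mouth [189. 242.] 0.8 [0.627 0.147 0.04 ]
slot_mouth [263. 166.] 0.39 [ 0.437 -0.299  0.04 ]
ledge [212. 239.] 0.72 [0.563 0.126 0.04 ]
slot_home [164. 241.] 0.68 [0.703 0.149 0.04 ]
retainer_grip [187. 267.] 0.62 [0.597 0.287 0.09 ]
tray [295. 200.] 0.93 [ 0.313 -0.143  0.   ]
tray [314. 170.] 0.74 [ 0.234 -0.354  0.   ]
empty_tray [232. 202.] 0.77 [ 0.536 -0.109  0.   ]
empty_tray [191. 253.] 0.24 [0.626 0.148 0.   ]
rack [190. 251.] 0.93 [0.63  0.142 0.   ]
[ 9.87326160e-01  1.58704293e-01 -1.06340140e-05 -2.59633602e-05] [ 0.1645329  -0.49850902  0.24830306] 0.8 0.9987200205628459
```

```bash
python3 - <<'E'
import cv2
cv2.imwrite("pics/top0b.png",cv2.resize(cv2.imread("pics/top0.png"),(800,600),interpolation=cv2.INTER_CUBIC))
cv2.imwrite("pics/side0b.png",cv2.resize(cv2.imread("pics/side0.png"),(800,600),interpolation=cv2.INTER_CUBIC))
E
```

```text
(no output)
```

View pics/top0b.png

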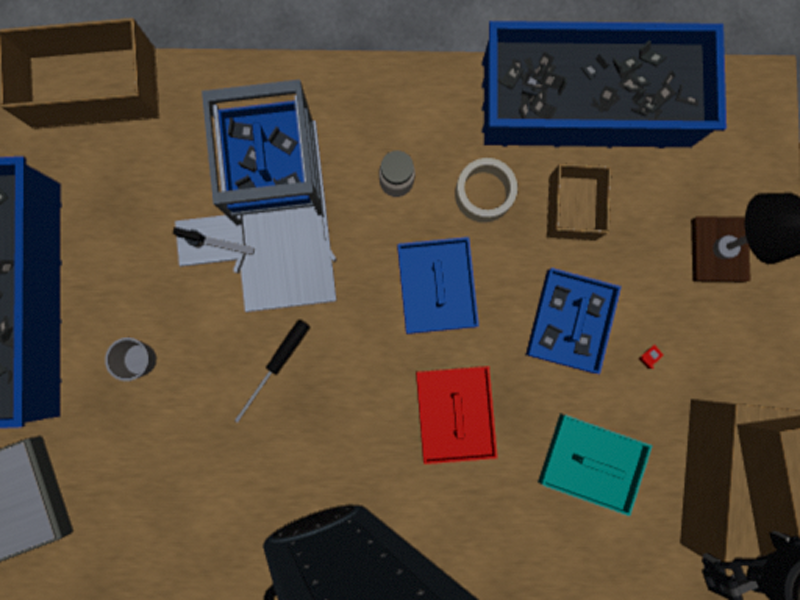

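View pics/side0b.png

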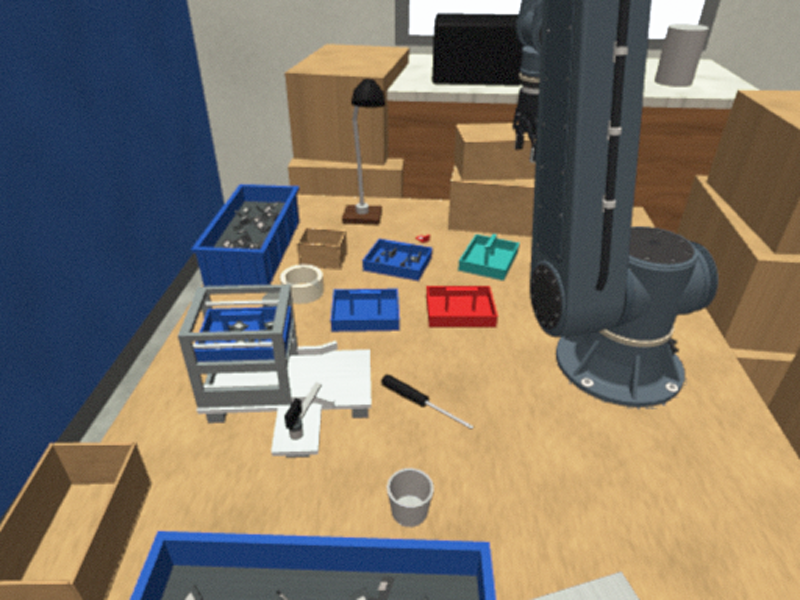

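Candidates for the tray in the top view (raw pixels) are blue loaded (367,205), blue empty (280,182), red (292,265) and turquoise (381,297). The blue trays inside the rack and the blue bins at the edge don't count. I choose (367,205), which is blue with four clips. The retainer knob is at (120,149), with its bar part-way across the mouth.

```bash
python3 - <<'E'
from h import *
def rect(P): return cv2.minAreaRect((P[:,:2]*1000).astype(np.float32))
for n in ["top","side"]:
    im=cv2.imread(f"pics/{n}0.png").astype(int); C=cloud(n,np.load(f"{n}0.npy")); Z=C[...,2]
    near=lambda c,rad: np.hypot(C[...,0]-c[0],C[...,1]-c[1])<rad
    t=near((.469,-.35),.11)
    blue=(im[...,0]>im[...,2]+40)
    for lab,m in [("tray rim",t&blue&(Z>.024)&(Z<.04)),("tray all",t&blue&(Z>.0)&(Z<.08)),("handle",near((.469,-.35),.06)&(Z>.055)&(Z<.08)),
      ("ledge",near((.56,.125),.12)&(Z>.034)&(Z<.046)),("knob",near((.602,.285),.05)&(Z>.095)&(Z<.115)),("bar",near((.602,.285),.13)&(Z>.058)&(Z<.078)),
      ("racktop",near((.70,.15),.15)&(Z>.193)&(Z<.213))]:
        P=C[m]
        if len(P)>8: print(n,lab,len(P),np.round(P.mean(0),3),np.round(rect(P)[0],1),np.round(rect(P)[1],1),round(rect(P)[2],1), "zmed",round(np.median(P[:,2]),4))
im=cv2.imread("pics/top0.png")
cv2.imwrite("pics/c1.png",np.hstack([cv2.resize(im[165:245,330:410],(400,400),interpolation=2),cv2.resize(im[120:200,100:180],(400,400),interpolation=2)]))
E
```

```text
top tray rim 415 [ 0.474 -0.344  0.031] [ 475.4 -345.3] [120.8 149.5] 75.6 zmed 0.0309
top tray all 2116 [ 0.476 -0.348  0.015] [ 475.3 -345.2] [120.8 149.5] 75.6 zmed 0.0053
top handle 156 [ 0.476 -0.345  0.064] [ 475.7 -345.3] [13.1 70. ] 75.0 zmed 0.0641
top ledge 3503 [0.571 0.137 0.04 ] [570.4 146.9] [165.1 191.8] 9.6 zmed 0.04
top knob 99 [0.599 0.278 0.104] [599.5 278.3] [44.  12.2] 78.1 zmed 0.1047
top bar 241 [0.589 0.225 0.068] [599.1 227. ] [102.1  75.2] 59.8 zmed 0.069
top racktop 1707 [0.713 0.154 0.202] [714.7 152.9] [168.8 142.7] 7.5 zmed 0.2023
side tray rim 141 [ 0.473 -0.327  0.028] [ 473.1 -344. ] [125.6 150.7] 75.5 zmed 0.0276
side tray all 698 [ 0.475 -0.338  0.019] [ 472.6 -344.1] [126.9 151. ] 76.3 zmed 0.0157
side handle 45 [ 0.473 -0.343  0.06 ] [ 470.7 -344.5] [16.9 65.3] 77.4 zmed 0.0607
side ledge 1774 [0.566 0.136 0.038] [582.2 150.1] [186.9 189.2] 8.1 zmed 0.0374
side knob 81 [0.597 0.282 0.101] [597.7 279.1] [43.9 12.2] 77.3 zmed 0.102
side bar 393 [0.635 0.227 0.068] [626.1 215.7] [116.1 143.1] 56.6 zmed 0.0678
side racktop 886 [0.713 0.161 0.199] [712.3 152.7] [167.2 146.5] 7.7 zmed 0.1997
```

View pics/c1.png

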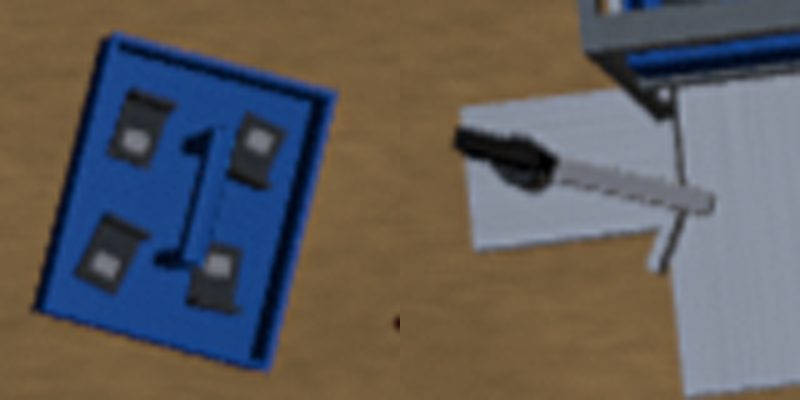

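The crop confirms the blue tray with four clips and the knob with its bar across. The rack origin is about (0.6315, 0.142) with yaw 7.5°. The predicted axis position matches the measured knob, and the retainer joint reads about 1.06. First I'll test the wrist's spin sign.

Request:
drive_tool:
  targets:
    - {"travel": [0, 0, 0], "spin": 0.1}
  hand: 0.6

```text
time: 0.92
ee_pos: [0.1645, -0.4985, 0.2483]
tool_rot: [0.994, 0.108, -0.0, -0.0]
ft_force: [-0.0, 0.4, 0.3]
grip_width: 0.819
grip_force: 0.0
```

```bash
cat >> h.py <<'E'
def st():
    s=r.sense(); M=R.from_quat(s["tool_rot"]).as_matrix()
    print("t",round(s["time"],2),"pos",np.round(s["ee_pos"],4),"phi",round(np.degrees(np.arctan2(M[1,0],M[0,0])),2),"tilt",round(np.degrees(np.arccos(-M[2,2])),2),"q",np.round(s["joint_positions"],3),"F",np.round(s["ft_force"],1),"w",round(s["grip_width"],3),"gf",round(s["grip_force"],1))
    return s,M
def goto(p):  # shift in tool axes to world p
    s,M=st(); d=M.T@(np.array(p)-s["ee_pos"]); print("shift",np.round(d,4)); return d
a0=np.radians(7.5); O=np.array([.6315,.1420,0])
def rk(x,y,z): c,s=np.cos(a0),np.sin(a0); return O+np.array([c*x-s*y,s*x+c*y,z])/1000
E
python3 -c "
from h import *
st()"
```

```text
t 0.93 pos [ 0.1645 -0.4985  0.2483] phi 12.43 tilt 0.0 q [-1.252  0.238 -0.013  1.319  0.     1.673] F [-0.   0.4  0.3] w 0.819 gf 0.0
```

Request:
drive_tool:
  targets:
    - {"spin": -0.18}
    - {"spin": -0.18}
    - {"spin": -0.18}
    - {"spin": -0.18}
    - {"spin": -0.18}
    - {"spin": -0.18}
    - {"spin": -0.18}
    - {"spin": -0.18}
    - {"spin": -0.18}
    - {"spin": -0.18}
    - {"spin": -0.18}
    - {"spin": -0.18}

```text
schema error: expected keys travel, spin
```

Request:
drive_tool:
  targets:
    - {"spin": -0.18}
    - {"spin": -0.18}
    - {"spin": -0.18}
    - {"spin": -0.18}
    - {"spin": -0.18}
    - {"spin": -0.18}
    - {"spin": -0.18}
    - {"spin": -0.18}
    - {"spin": -0.18}
    - {"spin": -0.18}
    - {"spin": -0.18}
    - {"spin": -0.148}

```text
schema error: expected keys travel, spin
```

```bash
python3 -c "
from h import *
d=goto([.5993,.2786,.2483]);print(d/18)"
```

```text
t 0.93 pos [ 0.1645 -0.4985  0.2483] phi 12.43 tilt 0.0 q [-1.252  0.238 -0.013  1.319  0.     1.673] F [-0.   0.4  0.3] w 0.819 gf 0.0
shift [ 5.918e-01 -6.653e-01  1.000e-04]
[ 3.28785041e-02 -3.69623649e-02  2.78334730e-06]
```

Request:
drive_tool:
  targets:
    - {"travel": [0, 0, 0], "spin": -0.18}
    - {"travel": [0, 0, 0], "spin": -0.18}
    - {"travel": [0, 0, 0], "spin": -0.18}
    - {"travel": [0, 0, 0], "spin": -0.18}
    - {"travel": [0, 0, 0], "spin": -0.18}
    - {"travel": [0, 0, 0], "spin": -0.18}
    - {"travel": [0, 0, 0], "spin": -0.18}
    - {"travel": [0, 0, 0], "spin": -0.18}
    - {"travel": [0, 0, 0], "spin": -0.18}
    - {"travel": [0, 0, 0], "spin": -0.18}
    - {"travel": [0, 0, 0], "spin": -0.18}
    - {"travel": [0, 0, 0], "spin": -0.18}

```text
time: 2.42
ee_pos: [0.1645, -0.4985, 0.2483]
tool_rot: [0.369, 0.929, 0.0, -0.0]
ft_force: [-0.3, -0.2, 0.6]
grip_width: 0.598
grip_force: 0.0
```

Request:
drive_tool:
  targets:
    - {"travel": [0, 0, 0], "spin": -0.18}
    - {"travel": [0, 0, 0], "spin": -0.18}
    - {"travel": [0, 0, 0], "spin": -0.18}
    - {"travel": [0, 0, 0], "spin": -0.18}
    - {"travel": [0, 0, 0], "spin": -0.18}
    - {"travel": [0, 0, 0], "spin": -0.18}
    - {"travel": [0, 0, 0], "spin": -0.18}
    - {"travel": [0, 0, 0], "spin": -0.18}
    - {"travel": [0, 0, 0], "spin": -0.18}
    - {"travel": [0, 0, 0], "spin": -0.18}
    - {"travel": [0, 0, 0], "spin": -0.18}
    - {"travel": [0, 0, 0], "spin": -0.15}

```text
time: 3.92
ee_pos: [0.1645, -0.4985, 0.2483]
tool_rot: [-0.634, 0.774, 0.0, 0.0]
ft_force: [-1.1, 0.0, -0.6]
grip_width: 0.599
grip_force: 0.0
```

```bash
python3 -c "
from h import *
d=goto([.5993,.2786,.2483]);print(d/20)"
```

```text
t 3.92 pos [ 0.1645 -0.4985  0.2483] phi -101.36 tilt 0.0 q [-1.252  0.238 -0.013  1.319  0.    -2.625] F [-1.1  0.  -0.6] w 0.599 gf 0.0
shift [-0.8475 -0.2732  0.    ]
[-4.23758116e-02 -1.36597675e-02  2.33073502e-06]
```

Request:
drive_tool:
  targets:
    - {"travel": [-0.042, -0.0137, 0], "spin": 0}
    - {"travel": [-0.042, -0.0137, 0], "spin": 0}
    - {"travel": [-0.042, -0.0137, 0], "spin": 0}
    - {"travel": [-0.042, -0.0137, 0], "spin": 0}
    - {"travel": [-0.042, -0.0137, 0], "spin": 0}
    - {"travel": [-0.042, -0.0137, 0], "spin": 0}
    - {"travel": [-0.042, -0.0137, 0], "spin": 0}
    - {"travel": [-0.042, -0.0137, 0], "spin": 0}
    - {"travel": [-0.042, -0.0137, 0], "spin": 0}
    - {"travel": [-0.042, -0.0137, 0], "spin": 0}

```text
time: 5.18
ee_pos: [0.3842, -0.1135, 0.2485]
tool_rot: [-0.632, 0.775, -0.0, 0.0]
ft_force: [0.2, 0.0, 0.6]
grip_width: 0.603
grip_force: 0.0
```

Request:
drive_tool:
  targets:
    - {"travel": [-0.042, -0.0137, 0], "spin": 0}
    - {"travel": [-0.042, -0.0137, 0], "spin": 0}
    - {"travel": [-0.042, -0.0137, 0], "spin": 0}
    - {"travel": [-0.042, -0.0137, 0], "spin": 0}
    - {"travel": [-0.042, -0.0137, 0], "spin": 0}
    - {"travel": [-0.042, -0.0137, 0], "spin": 0}
    - {"travel": [-0.042, -0.0137, 0], "spin": 0}
    - {"travel": [-0.042, -0.0137, 0], "spin": 0}
    - {"travel": [-0.042, -0.0137, 0], "spin": 0}
    - {"travel": [-0.042, -0.0137, 0], "spin": 0}

```text
time: 6.42
ee_pos: [0.6033, 0.2701, 0.2483]
tool_rot: [-0.632, 0.775, 0.0, 0.0]
ft_force: [1.0, 0.6, 0.1]
grip_width: 0.6
grip_force: 0.0
```

```bash
python3 -c "
from h import *
d=goto([.5993,.2786,.098])"
```

```text
t 6.42 pos [0.6033 0.2701 0.2483] phi -101.66 tilt 0.01 q [ 0.421  0.481  0.353  1.443  0.    -0.946] F [1.  0.6 0.1] w 0.6 gf 0.0
shift [-0.0075  0.0057  0.1503]
```

Request:
drive_tool:
  targets:
    - {"travel": [-0.0075, 0.0057, 0.03], "spin": 0}
    - {"travel": [0, 0, 0.05], "spin": 0}
    - {"travel": [0, 0, 0.04], "spin": 0}
    - {"travel": [0, 0, 0.02], "spin": 0}
    - {"travel": [0, 0, 0.01], "spin": 0}
    - {"travel": [0, 0, 0], "spin": 0}

```text
time: 7.18
ee_pos: [0.5986, 0.2772, 0.0981]
tool_rot: [-0.632, 0.775, 0.0, -0.0]
ft_force: [0.6, -0.2, 0.1]
grip_width: 0.599
grip_force: 0.0
```

Request:
drive_tool:
  targets:
    - {"travel": [0, 0, 0], "spin": 0}
    - {"travel": [0, 0, 0], "spin": 0}
    - {"travel": [0, 0, 0], "spin": 0}
    - {"travel": [0, 0, 0], "spin": 0}
    - {"travel": [0, 0, 0], "spin": 0}
    - {"travel": [0, 0, 0], "spin": 0}
  hand: 0
  force: 40

```text
time: 7.92
ee_pos: [0.5992, 0.2774, 0.0995]
tool_rot: [-0.632, 0.775, -0.0, 0.001]
ft_force: [-0.3, -0.2, 5.5]
grip_width: 0.129
grip_force: 42.0
```

```bash
python3 -c "
from h import *
st()"
```

```text
t 7.92 pos [0.5992 0.2774 0.0995] phi -101.67 tilt 0.11 q [ 0.434  0.542  0.071  1.098  0.    -0.934] F [-0.3 -0.2  5.5] w 0.129 gf 42.0
```

Request:
drive_tool:
  targets:
    - {"travel": [0, 0, -0.001], "spin": 0.11}
    - {"travel": [0, 0, 0], "spin": 0.11}
    - {"travel": [0, 0, 0], "spin": 0.11}
    - {"travel": [0, 0, 0], "spin": 0.11}
    - {"travel": [0, 0, 0], "spin": 0.11}
    - {"travel": [0, 0, 0], "spin": 0.11}
    - {"travel": [0, 0, 0], "spin": 0.11}
    - {"travel": [0, 0, 0], "spin": 0.11}
    - {"travel": [0, 0, 0], "spin": 0.11}
    - {"travel": [0, 0, 0], "spin": 0.1}
    - {"travel": [0, 0, 0], "spin": 0}

```text
time: 9.3
ee_pos: [0.5991, 0.2775, 0.0995]
tool_rot: [-0.139, 0.99, 0.0, 0.001]
ft_force: [2.3, 1.3, -0.7]
grip_width: 0.13
grip_force: 44.2
```

```bash
python3 -c "
from h import *
s,_=st();print(s['ft_torque'])"
```

```text
t 9.3 pos [0.5991 0.2775 0.0995] phi -164.02 tilt 0.06 q [0.434 0.542 0.072 1.099 0.    0.155] F [ 2.3  1.3 -0.7] w 0.13 gf 44.2
[ 0.15176331 -0.46437702  0.88238026]
```

Request:
drive_tool:
  targets:
    - {"travel": [0, 0, 0], "spin": 0}
    - {"travel": [0, 0, 0], "spin": 0}
    - {"travel": [0, 0, 0], "spin": 0}
    - {"travel": [0, 0, -0.02], "spin": 0}
    - {"travel": [0, 0, -0.04], "spin": 0}
    - {"travel": [0, 0, -0.05], "spin": 0}
    - {"travel": [0, 0, -0.05], "spin": 0.13}
    - {"travel": [0, 0, 0], "spin": 0.13}
    - {"travel": [0, 0, 0], "spin": 0.13}
    - {"travel": [0, 0, 0], "spin": 0.13}
    - {"travel": [0, 0, 0], "spin": 0}
  hand: 0.6

```text
time: 10.68
ee_pos: [0.5986, 0.2772, 0.2594]
tool_rot: [0.121, 0.993, 0.0, -0.0]
ft_force: [0.5, 0.3, -0.0]
grip_width: 0.595
grip_force: 0.0
```

```bash
python3 - <<'E'
from h import *
im,d=r.get_image("top"); cv2.imwrite("pics/t1.png",im); C=cloud("top",d);Z=C[...,2]
P=C[(np.hypot(C[...,0]-.599,C[...,1]-.278)<.03)&(Z>.095)&(Z<.115)]
if len(P)>8: q=cv2.minAreaRect((P[:,:2]*1000).astype(np.float32)); print(q)
d=goto([.4755,-.3453,.25]);print(d/14)
E
```

```text
((599.6380615234375, 278.3636474609375), (44.355953216552734, 12.970105171203613), 18.678739547729492)
t 10.72 pos [0.5986 0.2772 0.2593] phi 166.26 tilt 0.01 q [0.434 0.477 0.375 1.469 0.    0.673] F [-0.1  0.5  0.1] w 0.599 gf 0.0
shift [-0.0283 -0.6339  0.0093]
[-0.00202162 -0.04528027  0.000665  ]
```

Request:
drive_tool:
  targets:
    - {"travel": [-0.002, -0.0453, 0], "spin": 0.012}
    - {"travel": [-0.002, -0.0453, 0], "spin": 0}
    - {"travel": [-0.002, -0.0453, 0], "spin": 0}
    - {"travel": [-0.002, -0.0453, 0], "spin": 0}
    - {"travel": [-0.002, -0.0453, 0], "spin": 0}
    - {"travel": [-0.002, -0.0453, 0], "spin": 0}
    - {"travel": [-0.002, -0.0453, 0], "spin": 0}
    - {"travel": [-0.002, -0.0453, 0], "spin": 0}
    - {"travel": [-0.002, -0.0453, 0], "spin": 0}
    - {"travel": [-0.002, -0.0453, 0], "spin": 0}
    - {"travel": [-0.002, -0.0453, 0], "spin": 0}
    - {"travel": [-0.002, -0.0453, 0], "spin": 0}

```text
time: 12.22
ee_pos: [0.4849, -0.2564, 0.2594]
tool_rot: [0.125, 0.992, 0.0, 0.0]
ft_force: [1.0, 0.2, -0.1]
grip_width: 0.601
grip_force: 0.0
```

Request:
drive_tool:
  targets:
    - {"travel": [-0.002, -0.0453, 0], "spin": 0}
    - {"travel": [-0.002, -0.0403, 0], "spin": 0}
    - {"travel": [0, 0, 0], "spin": 0}
    - {"travel": [0, 0, 0], "spin": 0}

```text
time: 12.72
ee_pos: [0.4676, -0.3385, 0.2592]
tool_rot: [0.126, 0.992, 0.0, -0.0]
ft_force: [-0.1, 1.2, -0.2]
grip_width: 0.598
grip_force: 0.0
```

```bash
python3 - <<'E'
from h import *
im,d=r.get_image("top"); C=cloud("top",d);Z=C[...,2]
P=C[(np.hypot(C[...,0]-.599,C[...,1]-.278)<.03)&(Z>.095)&(Z<.115)]
print(cv2.minAreaRect((P[:,:2]*1000).astype(np.float32)))
d=goto([.4755,-.3453,.062])
E
```

```text
((599.2550048828125, 278.38494873046875), (43.57719039916992, 12.66860294342041), 16.940353393554688)
t 12.78 pos [ 0.4678 -0.3381  0.2593] phi 165.5 tilt 0.03 q [-0.626  0.326  0.138  1.383  0.    -0.373] F [ 0.4 -0.3  0.3] w 0.597 gf 0.0
shift [-0.0094 -0.0051  0.1973]
```

Request:
drive_tool:
  targets:
    - {"travel": [-0.0094, -0.0051, 0.04], "spin": 0}
    - {"travel": [0, 0, 0.05], "spin": 0}
    - {"travel": [0, 0, 0.05], "spin": 0}
    - {"travel": [0, 0, 0.03], "spin": 0}
    - {"travel": [0, 0, 0.021], "spin": 0}
    - {"travel": [0, 0, 0.01], "spin": 0}
    - {"travel": [0, 0, 0], "spin": 0}
    - {"travel": [0, 0, 0], "spin": 0}

```text
time: 13.78
ee_pos: [0.4761, -0.3462, 0.0593]
tool_rot: [0.127, 0.992, -0.0, 0.001]
ft_force: [-0.4, -0.3, 0.4]
grip_width: 0.603
grip_force: 0.0
```

Request:
drive_tool:
  targets:
    - {"travel": [0, 0, 0], "spin": 0}
    - {"travel": [0, 0, 0], "spin": 0}
    - {"travel": [0, 0, 0], "spin": 0}
    - {"travel": [0, 0, 0], "spin": 0}
    - {"travel": [0, 0, 0], "spin": 0}
    - {"travel": [0, 0, 0], "spin": 0}
  hand: 0
  force: 60

```text
time: 14.52
ee_pos: [0.4757, -0.3464, 0.0589]
tool_rot: [0.127, 0.992, -0.0, 0.0]
ft_force: [-0.9, 0.4, 5.9]
grip_width: 0.125
grip_force: 59.4
```

Request:
drive_tool:
  targets:
    - {"travel": [0, 0, -0.005], "spin": 0}
    - {"travel": [0, 0, -0.01], "spin": 0}
    - {"travel": [0, 0, -0.02], "spin": 0}
    - {"travel": [0, 0, -0.03], "spin": 0}
    - {"travel": [0, 0, -0.04], "spin": 0}
    - {"travel": [0, 0, -0.04], "spin": 0}
    - {"travel": [0, 0, -0.03], "spin": 0}
    - {"travel": [0, 0, -0.02], "spin": 0}
    - {"travel": [0, 0, -0.01], "spin": 0}
    - {"travel": [0, 0, 0], "spin": 0}

```text
time: 15.78
ee_pos: [0.4756, -0.3462, 0.2636]
tool_rot: [0.127, 0.992, -0.0, 0.0]
ft_force: [0.4, 0.5, -3.0]
grip_width: 0.125
grip_force: 58.6
```

```bash
python3 - <<'E'
from h import *
st()
im,d=r.get_image("side"); C=cloud("side",d)
cv2.imwrite("pics/s2.png",cv2.resize(im[80:300,130:430],(800,587),interpolation=2))
print(rk(-80,0,0),rk(-48,0,0))
E
```

```text
t 15.78 pos [ 0.4756 -0.3462  0.2636] phi 165.4 tilt 0.03 q [-0.629  0.344  0.176  1.402  0.    -0.374] F [ 0.4  0.5 -3. ] w 0.125 gf 58.6
[0.55218441 0.1315579  0.        ] [0.58391065 0.13573474 0.        ]
```

View pics/s2.png

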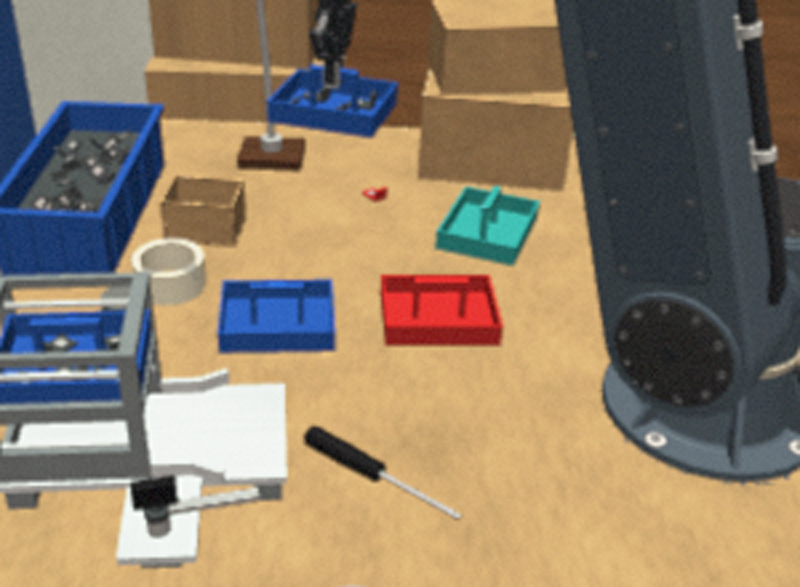

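The picture shows the tray level in the gripper with its clips (crop 332,100), and the bar swung out alongside the ledge (crop 155,495 to 255,492). Next I carry the tray over.

Request:
drive_tool:
  targets:
    - {"travel": [0, 0, 0], "spin": -0.03}
    - {"travel": [0, 0, 0], "spin": -0.08}
    - {"travel": [0, 0, 0], "spin": -0.08}
    - {"travel": [0, 0, 0], "spin": -0.08}
    - {"travel": [0, 0, 0], "spin": -0.08}
    - {"travel": [0, 0, 0], "spin": -0.036}

```text
time: 16.58
ee_pos: [0.4753, -0.346, 0.2625]
tool_rot: [-0.067, 0.998, 0.0, -0.0]
ft_force: [0.2, -0.9, -3.0]
grip_width: 0.128
grip_force: 58.6
```

Request:
drive_tool:
  targets:
    - {"travel": [-0.0019, 0.0137, 0], "spin": 0}
    - {"travel": [-0.0041, 0.03, 0], "spin": 0}
    - {"travel": [-0.0061, 0.045, 0], "spin": 0}
    - {"travel": [-0.0068, 0.05, 0], "spin": 0}
    - {"travel": [-0.0068, 0.05, 0], "spin": 0}
    - {"travel": [-0.0068, 0.05, 0], "spin": 0}
    - {"travel": [-0.0068, 0.05, 0], "spin": 0}
    - {"travel": [-0.0068, 0.05, 0], "spin": 0}
    - {"travel": [-0.0068, 0.05, 0], "spin": 0}
    - {"travel": [-0.0061, 0.045, 0], "spin": 0}
    - {"travel": [-0.0041, 0.03, 0], "spin": 0}
    - {"travel": [0, 0, 0], "spin": 0}

```text
time: 18.08
ee_pos: [0.4766, 0.1241, 0.2632]
tool_rot: [-0.067, 0.998, 0.0, -0.0]
ft_force: [1.1, 0.3, -3.1]
grip_width: 0.124
grip_force: 58.8
```

```bash
python3 - <<'E'
from h import *
im,d=r.get_image("top"); C=cloud("top",d);Z=C[...,2]
P=C[(np.hypot(C[...,0]-.478,C[...,1]-.122)<.11)&(im[...,0]>im[...,2].astype(int)+40)&(Z>.22)&(Z<.245)]
print(len(P),cv2.minAreaRect((P[:,:2]*1000).astype(np.float32)))
# rack: walls/ledge fit
L=C[(Z>.037)&(Z<.043)&(np.hypot(C[...,0]-.56,C[...,1]-.125)<.12)]
P=C[(np.hypot(C[...,0]-.70,C[...,1]-.15)<.15)&(Z>.193)&(Z<.213)]
print(cv2.minAreaRect((P[:,:2]*1000).astype(np.float32)), rk(83,0,0))
d=goto(rk(-155,0,104))
E
```

```text
349 ((478.83465576171875, 111.22732543945312), (150.7891387939453, 92.0097427368164), 7.5324602127075195)
((714.43115234375, 152.73077392578125), (167.85751342773438, 142.53018188476562), 7.582301616668701) [0.71378992 0.15283367 0.        ]
t 18.12 pos [0.4766 0.1229 0.2632] phi -172.39 tilt 0.02 q [ 0.252  0.177 -0.054  1.339  0.     0.119] F [ 0.1 -0.  -2.8] w 0.129 gf 58.8
shift [-0.0011 -0.0013  0.1592]
```

Request:
drive_tool:
  targets:
    - {"travel": [-0.001, -0.0018, 0.01], "spin": 0}
    - {"travel": [0, 0, 0.02], "spin": 0}
    - {"travel": [0, 0, 0.03], "spin": 0}
    - {"travel": [0, 0, 0.03], "spin": 0}
    - {"travel": [0, 0, 0.03], "spin": 0}
    - {"travel": [0, 0, 0.02], "spin": 0}
    - {"travel": [0, 0, 0.012], "spin": 0}
    - {"travel": [0, 0, 0.008], "spin": 0}
    - {"travel": [0, 0, 0], "spin": 0}
    - {"travel": [0, 0, 0], "spin": 0}

```text
time: 19.38
ee_pos: [0.4791, 0.1203, 0.1039]
tool_rot: [-0.066, 0.998, 0.0, 0.001]
ft_force: [-0.2, 0.4, -2.6]
grip_width: 0.129
grip_force: 58.8
```

```bash
python3 - <<'E'
from h import *
d=goto(rk(-48,0,103))
im,_=r.get_image("side")
cv2.imwrite("pics/s3.png",cv2.resize(im[190:320,130:310],(800,578),interpolation=2))
E
```

```text
t 19.38 pos [0.4791 0.1203 0.1039] phi -172.49 tilt 0.06 q [ 0.246  0.28  -0.348  0.941  0.     0.115] F [-0.2  0.4 -2.6] w 0.129 gf 58.8
shift [-0.106   0.0016  0.0011]
```

View pics/s3.png

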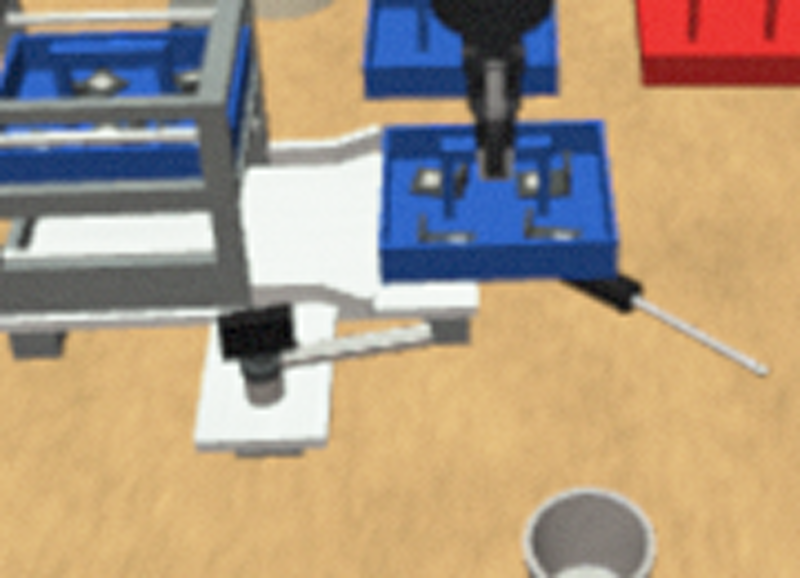

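The tray (crop 500,200) is level over the ledge in line with the guides, with all four clips in it. Now I slide it in.

Request:
drive_tool:
  targets:
    - {"travel": [-0.004, 0.001, 0], "spin": 0}
    - {"travel": [-0.008, 0, 0], "spin": 0}
    - {"travel": [-0.012, 0, 0], "spin": 0}
    - {"travel": [-0.012, 0, 0], "spin": 0}
    - {"travel": [-0.012, 0, 0], "spin": 0}
    - {"travel": [-0.012, 0, 0], "spin": 0}
    - {"travel": [-0.01, 0, 0], "spin": 0}

```text
time: 20.3
ee_pos: [0.5487, 0.1305, 0.1032]
tool_rot: [-0.066, 0.998, 0.0, -0.0]
ft_force: [-0.2, 0.6, -2.1]
grip_width: 0.126
grip_force: 58.8
```

Request:
drive_tool:
  targets:
    - {"travel": [-0.01, 0, 0.001], "spin": 0}
    - {"travel": [-0.01, 0, 0], "spin": 0}
    - {"travel": [-0.008, 0, 0.001], "spin": 0}
    - {"travel": [-0.005, 0, 0.001], "spin": 0}
    - {"travel": [0, 0, 0.001], "spin": 0}
    - {"travel": [0, 0, 0], "spin": 0}

```text
time: 21.05
ee_pos: [0.5802, 0.1346, 0.0992]
tool_rot: [-0.066, 0.998, 0.0, -0.0]
ft_force: [-0.1, -0.6, -3.5]
grip_width: 0.123
grip_force: 58.8
```

```bash
python3 - <<'E'
from h import *
s,_=st(); print(s["ft_torque"]); goto(rk(-48,0,100))
E
```

```text
t 21.05 pos [0.5802 0.1346 0.0992] phi -172.48 tilt 0.03 q [ 0.228  0.441 -0.106  1.024  0.     0.097] F [-0.1 -0.6 -3.5] w 0.123 gf 58.8
[-0.00225175 -0.01702501  0.02792127]
t 21.05 pos [0.5802 0.1346 0.0992] phi -172.48 tilt 0.03 q [ 0.228  0.441 -0.106  1.024  0.     0.097] F [-0.1 -0.6 -3.5] w 0.123 gf 58.8
shift [-0.0038  0.0007 -0.0008]
```

Request:
drive_tool:
  targets:
    - {"travel": [0, 0, 0.001], "spin": 0}
    - {"travel": [0, 0, 0], "spin": 0}

```text
time: 21.3
ee_pos: [0.5803, 0.1346, 0.099]
tool_rot: [-0.066, 0.998, 0.0, 0.0]
ft_force: [-2.7, -0.7, 4.5]
grip_width: 0.125
grip_force: 59.7
```

Request:
drive_tool:
  targets:
    - {"travel": [0, 0, 0], "spin": 0}
    - {"travel": [0, 0, 0], "spin": 0}
    - {"travel": [0, 0, 0], "spin": 0}
    - {"travel": [0, 0, 0], "spin": 0}
    - {"travel": [0, 0, -0.02], "spin": 0}
    - {"travel": [0, 0, -0.03], "spin": 0}
    - {"travel": [0, 0, -0.04], "spin": 0}
    - {"travel": [0.04, 0, 0], "spin": 0}
    - {"travel": [0.05, 0, 0], "spin": 0}
    - {"travel": [0.05, 0, 0], "spin": 0}
    - {"travel": [0.008, 0, 0], "spin": 0}
  hand: 0.6

```text
time: 22.68
ee_pos: [0.431, 0.1148, 0.1886]
tool_rot: [-0.066, 0.998, 0.0, -0.0]
ft_force: [0.4, 0.2, 0.4]
grip_width: 0.599
grip_force: 0.0
```

Request:
drive_tool:
  targets:
    - {"travel": [0, 0, 0], "spin": 0.175}
    - {"travel": [0, 0, 0], "spin": 0.175}
    - {"travel": [0, 0, 0], "spin": 0.175}
    - {"travel": [0, 0, 0], "spin": 0.175}
    - {"travel": [0, 0, 0], "spin": 0.175}
    - {"travel": [0, 0, 0], "spin": 0.175}
    - {"travel": [0, 0, 0], "spin": 0.175}
    - {"travel": [0, 0, 0], "spin": 0.175}
    - {"travel": [0, 0, 0], "spin": 0.171}
    - {"travel": [0, 0, 0], "spin": 0}
  hand: 1.0

```text
time: 23.92
ee_pos: [0.4346, 0.1155, 0.1884]
tool_rot: [0.659, 0.752, 0.0, 0.0]
ft_force: [-0.5, 0.3, -0.1]
grip_width: 1.007
grip_force: 0.0
```

```bash
python3 - <<'E'
from h import *
im,d=r.get_image("top"); C=cloud("top",d);Z=C[...,2]
a=a0; D=C-O; X=np.cos(a)*D[...,0]+np.sin(a)*D[...,1]; Y=-np.sin(a)*D[...,0]+np.cos(a)*D[...,1]
m=(abs(Y)<.075)&(X>-.15)&(X<-.005)&(im[...,0]>im[...,2].astype(int)+40)&(Z>.04)&(Z<.08)
print(m.sum(),"rear x",np.percentile(X[m],[0,2]),"y",np.percentile(Y[m],[1,99]))
m=(abs(Y)<.03)&(X>-.14)&(X<-.0)&(Z>.095)&(Z<.11); print("handle z pts",m.sum(),X[m].min() if m.any() else 0, Y[m].mean() if m.any() else 0)
goto(rk(-200,0,64))
im,_=r.get_image("side")
cv2.imwrite("pics/s4.png",cv2.resize(im[170:320,130:330],(800,600),interpolation=2))
E
```

```text
1279 rear x [-0.12660526 -0.12580384] y [-0.05929421  0.05829097]
handle z pts 151 -0.08607875801433598 -0.00023661714455124196
t 23.98 pos [0.4345 0.1154 0.1884] phi 97.72 tilt 0.03 q [ 0.26   0.14  -0.297  1.134  0.     1.696] F [-0.3 -0.3  0.7] w 0.996 gf 0.0
shift [ 0.0006 -0.0013  0.1244]
```

View pics/s4.png

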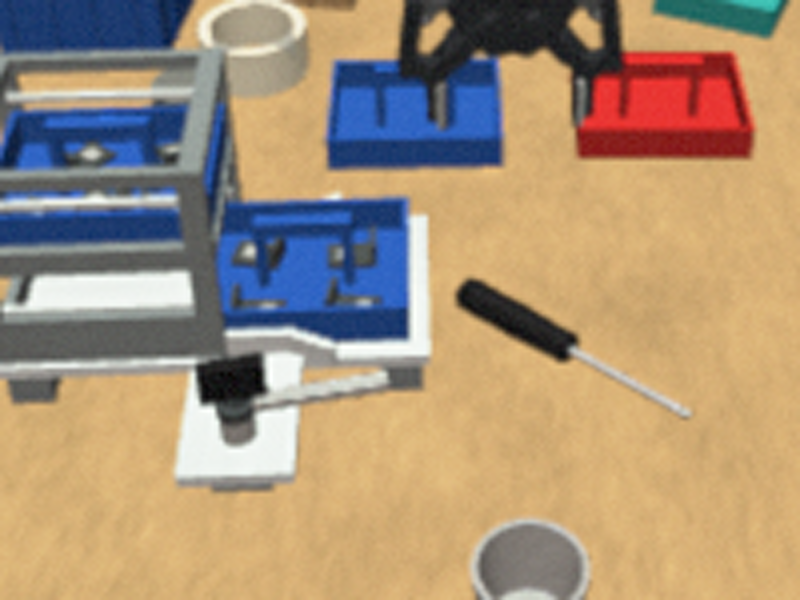

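The tray (crop 320,265) sits in the guides with four clips and its rear wall at x about -127 mm, with the bar still out. Before pushing, I'll measure the open finger profile.

```bash
python3 - <<'E'
from h import *
s,M=st(); p=np.array(s["ee_pos"])
for n in ["side","top"]:
    im,d=r.get_image(n); C=cloud(n,d); Q=((C-p)@M).reshape(-1,3)*1000
    k=(abs(Q[:,0])<60)&(abs(Q[:,1])<110)&(Q[:,2]>-200)&(Q[:,2]<40)&(d.ravel()>0)&(im.max(-1).ravel()<130); Q=Q[k]
    for z in range(-190,30,10):
        q=Q[(Q[:,2]>=z)&(Q[:,2]<z+10)]
        if len(q): print(n,z,len(q),"y",np.round([q[:,1].min(),q[:,1].max()]),"x",np.round([q[:,0].min(),q[:,0].max()]))
E
```

```text
t 24.02 pos [0.4343 0.1154 0.1883] phi 97.73 tilt 0.01 q [ 0.26   0.14  -0.297  1.134  0.     1.695] F [-0.6  0.2  0.3] w 1.0 gf 0.0
side -190 73 y [-35.  38.] x [12. 42.]
side -180 113 y [-36.  36.] x [10. 41.]
side -170 32 y [-30.  29.] x [16. 39.]
side -160 135 y [-37.  34.] x [-10.  39.]
side -150 108 y [-38.  36.] x [-4. 40.]
side -140 104 y [-38.  36.] x [-0. 41.]
side -130 108 y [-35.  36.] x [ 1. 40.]
side -120 87 y [-36.  34.] x [12. 39.]
side -110 22 y [-37.  37.] x [ 7. 37.]
side -100 180 y [-68.  65.] x [-12.  16.]
side -90 184 y [-68.  68.] x [-11.  23.]
side -80 104 y [-69.  68.] x [ 4. 21.]
side -70 137 y [-71.  71.] x [-17.  20.]
side -60 118 y [-72.  71.] x [-12.  20.]
side -50 125 y [-75.  71.] x [-13.  16.]
side -40 36 y [-70.  61.] x [ 3. 15.]
side -30 30 y [-56.  54.] x [-8. 14.]
side -20 35 y [-54.  54.] x [-8. 13.]
side -10 24 y [-54.  54.] x [-3. 13.]
side 0 6 y [-46.  43.] x [ 0. 11.]
top -190 12 y [-16.  29.] x [-40. -27.]
top -160 15 y [-15.  18.] x [-36. -32.]
top -150 11 y [-16.  16.] x [-36. -33.]
top -140 16 y [-14.  23.] x [-37. -29.]
top -130 18 y [-24.  19.] x [-36. -27.]
top -120 2 y [12. 16.] x [-35. -33.]
top -110 10 y [-65. -57.] x [-10.  -6.]
top -100 21 y [-67.  67.] x [-13.  -4.]
top -90 25 y [-69.  68.] x [-11.  -3.]
top -80 11 y [-71.  68.] x [-11.  -2.]
top -70 33 y [-72.  70.] x [-16.  -4.]
top -60 37 y [-73.  73.] x [-16.   2.]
top -50 58 y [-73.  71.] x [-12.   4.]
top -40 7 y [-56.  57.] x [-12.   1.]
top -30 4 y [-46.  49.] x [-10.  -9.]
top -20 3 y [-46.  46.] x [-10. -10.]
top -10 4 y [-48.  49.] x [-10.  -8.]
```

Upright, the knuckles overhang the pads by about 18 mm, so the push would end short of home. The move rows carry no tilt term. I'll test whether asking for more reach than the arm has, in free air above the rack, makes the wrist lean.

Request:
drive_tool:
  targets:
    - {"travel": [0, 0, -0.06], "spin": 0}
    - {"travel": [0, 0, -0.06], "spin": 0}
    - {"travel": [0, 0.02, -0.06], "spin": 0}
    - {"travel": [0, 0.06, 0], "spin": 0}
    - {"travel": [0, 0.06, 0], "spin": 0}
    - {"travel": [0, 0.06, 0], "spin": 0}
    - {"travel": [0, 0.06, 0], "spin": 0}
    - {"travel": [0, 0.06, 0], "spin": 0}
    - {"travel": [0, 0.06, 0], "spin": 0}

```text
time: 25.25
ee_pos: [0.7529, 0.1572, 0.3644]
tool_rot: [0.658, 0.753, 0.008, 0.006]
ft_force: [1.2, 0.7, 0.8]
grip_width: 1.0
grip_force: 0.0
```

```bash
python3 -c "
from h import *
st()"
```

```text
t 25.25 pos [0.7529 0.1572 0.3644] phi 97.63 tilt 1.1 q [0.206 0.855 1.386 2.083 0.    1.643] F [1.2 0.7 0.8] w 1.0 gf 0.0
```

Request:
drive_tool:
  targets:
    - {"travel": [0, 0.03, 0], "spin": 0}
    - {"travel": [0, 0.03, 0], "spin": 0}
    - {"travel": [0, 0.03, 0], "spin": 0}
    - {"travel": [0, 0.03, 0], "spin": 0}
    - {"travel": [0, 0, 0], "spin": 0}

```text
time: 25.88
ee_pos: [0.6944, 0.1367, 0.374]
tool_rot: [0.658, 0.751, -0.046, -0.035]
ft_force: [-0.5, -0.2, 0.4]
grip_width: 1.0
grip_force: 0.0
```

```bash
python3 -c "
from h import *
s,M=st(); print(M[:,2])"
```

```text
t 25.88 pos [0.6944 0.1367 0.374 ] phi 97.53 tilt 6.64 q [ 1.950e-01  8.760e-01  1.456e+00  2.267e+00 -1.000e-03  1.635e+00] F [-0.5 -0.2  0.4] w 1.0 gf 0.0
[-0.11322983 -0.02302045 -0.9933021 ]
```

Asking for more reach does tilt the tool, but inward here because q4 hit its limit. Lower down, q3 should limit first and the lean should go outward, so I'll try that above and behind the rack.

Request:
drive_tool:
  targets:
    - {"travel": [0, 0.03, 0.05], "spin": 0}
    - {"travel": [0, 0.04, 0.04], "spin": 0}
    - {"travel": [0, 0.05, 0], "spin": 0}
    - {"travel": [0, 0.05, 0], "spin": 0}
    - {"travel": [0, 0.05, 0], "spin": 0}
    - {"travel": [0, 0.05, 0], "spin": 0}

```text
time: 26.62
ee_pos: [0.714, 0.1266, 0.2792]
tool_rot: [0.654, 0.746, -0.098, -0.076]
ft_force: [-0.1, 0.5, -0.5]
grip_width: 0.996
grip_force: 0.0
```

```bash
python3 -c "
from h import *
s,M=st(); print(M[:,2])"
```

```text
t 26.62 pos [0.714  0.1266 0.2792] phi 97.61 tilt 14.22 q [ 0.177  1.008  1.457  2.267 -0.004  1.617] F [-0.1  0.5 -0.5] w 0.996 gf 0.0
[-0.24103012 -0.04713865 -0.96937218]
```

Request:
drive_tool:
  targets:
    - {"travel": [0, 0.02, -0.055], "spin": 0}
    - {"travel": [0, 0.02, -0.055], "spin": 0}
    - {"travel": [0, 0.02, -0.055], "spin": 0}
    - {"travel": [0, 0.02, -0.055], "spin": 0}

```text
time: 27.12
ee_pos: [0.6953, 0.1207, 0.3835]
tool_rot: [0.658, 0.751, -0.041, -0.03]
ft_force: [0.4, -0.2, -0.2]
grip_width: 1.0
grip_force: 0.0
```

```bash
python3 -c "
from h import *
s,M=st(); print(M[:,2])"
```

```text
t 27.12 pos [0.6953 0.1207 0.3835] phi 97.55 tilt 5.82 q [ 0.174  0.863  1.458  2.267 -0.005  1.614] F [ 0.4 -0.2 -0.2] w 1.0 gf 0.0
[-0.09895018 -0.02248518 -0.99483832]
```

Request:
drive_tool:
  targets:
    - {"travel": [0, 0.01, -0.061], "spin": 0}
    - {"travel": [0, 0.01, -0.061], "spin": 0}
    - {"travel": [0, 0.01, -0.061], "spin": 0}
    - {"travel": [0, 0.01, -0.061], "spin": 0}
    - {"travel": [0, 0.01, -0.061], "spin": 0}
    - {"travel": [0, 0.01, -0.061], "spin": 0}
    - {"travel": [0, 0.01, -0.061], "spin": 0}
    - {"travel": [0, 0.01, -0.061], "spin": 0}

```text
time: 28.12
ee_pos: [0.5939, 0.1017, 0.608]
tool_rot: [0.654, 0.747, 0.091, 0.077]
ft_force: [0.6, 0.2, 0.4]
grip_width: 1.0
grip_force: 0.0
```

```bash
python3 -c "
from h import *
s,M=st(); print(M[:,2])"
```

```text
t 28.12 pos [0.5939 0.1017 0.608 ] phi 97.6 tilt 13.66 q [ 0.172  0.523  1.458  2.267 -0.006  1.61 ] F [0.6 0.2 0.4] w 1.0 gf 0.0
[ 0.23353235  0.03500441 -0.97171875]
```

The lean now grows outward as wanted, 13.7° along the rack direction. I'll keep going.

Request:
drive_tool:
  targets:
    - {"travel": [0, 0.005, -0.062], "spin": 0}
    - {"travel": [0, 0.005, -0.062], "spin": 0}
    - {"travel": [0, 0.005, -0.062], "spin": 0}
    - {"travel": [0, 0.005, -0.062], "spin": 0}
    - {"travel": [0, 0.005, -0.062], "spin": 0}
    - {"travel": [0, 0.005, -0.062], "spin": 0}
    - {"travel": [0, 0.005, -0.062], "spin": 0}
    - {"travel": [0, 0.005, -0.062], "spin": 0}
  hand: 0
  force: 40

```text
time: 29.12
ee_pos: [0.4129, 0.0703, 0.7935]
tool_rot: [0.629, 0.719, 0.227, 0.187]
ft_force: [0.6, 0.0, -0.4]
grip_width: -0.004
grip_force: 0.0
```

```bash
python3 -c "
from h import *
s,M=st(); print(M)
goto(rk(-185,0,100))"
```

```text
t 29.12 pos [0.4129 0.0703 0.7935] phi 97.92 tilt 34.25 q [ 0.173  0.164  1.458  2.267 -0.006  1.608] F [ 0.6  0.  -0.4] w -0.004 gf 0.0
[[-0.1377644   0.82009718  0.55539318]
 [ 0.99033049  0.10481033  0.0908863 ]
 [ 0.01632466  0.56254369 -0.82660637]]
t 29.12 pos [0.4129 0.0703 0.7935] phi 97.92 tilt 34.25 q [ 0.173  0.164  1.458  2.267 -0.006  1.608] F [ 0.6  0.  -0.4] w -0.004 gf 0.0
shift [ 0.031  -0.3563  0.5971]
```

Request:
drive_tool:
  targets:
    - {"travel": [0.0024, -0.0274, 0.046], "spin": 0}
    - {"travel": [0.0024, -0.0274, 0.046], "spin": 0}
    - {"travel": [0.0024, -0.0274, 0.046], "spin": 0}
    - {"travel": [0.0024, -0.0274, 0.046], "spin": 0}
    - {"travel": [0.0024, -0.0274, 0.046], "spin": 0}
    - {"travel": [0.0024, -0.0274, 0.046], "spin": 0}
    - {"travel": [0.0024, -0.0274, 0.046], "spin": 0}
    - {"travel": [0.0024, -0.0274, 0.046], "spin": 0}
    - {"travel": [0.0024, -0.0274, 0.046], "spin": 0}
    - {"travel": [0.0024, -0.0274, 0.046], "spin": 0}
    - {"travel": [0.0024, -0.0274, 0.046], "spin": 0}
    - {"travel": [0, 0, 0], "spin": 0}

```text
time: 30.62
ee_pos: [0.4423, 0.1063, 0.2878]
tool_rot: [0.63, 0.721, 0.223, 0.184]
ft_force: [-0.3, -0.1, 0.4]
grip_width: 0.002
grip_force: 0.0
```

```bash
python3 -c "
from h import *
goto(rk(-170,0,67))
print(rk(-170,0,67))"
```

```text
t 30.62 pos [0.4423 0.1063 0.2878] phi 97.93 tilt 33.61 q [ 0.276 -0.295 -0.607  0.675 -0.063  1.694] F [-0.3 -0.1  0.4] w 0.002 gf 0.0
shift [ 0.0071 -0.1036  0.1964]
[0.46295437 0.11981055 0.067     ]
```

Request:
drive_tool:
  targets:
    - {"travel": [0.0018, -0.026, 0.0491], "spin": 0}
    - {"travel": [0.0018, -0.026, 0.0491], "spin": 0}
    - {"travel": [0.0018, -0.026, 0.0491], "spin": 0}
    - {"travel": [0.001, -0.014, 0.026], "spin": 0}
    - {"travel": [0.0007, -0.0116, 0.0231], "spin": 0}
    - {"travel": [0, 0, 0], "spin": 0}
    - {"travel": [0, 0, 0], "spin": 0}

```text
time: 31.5
ee_pos: [0.4695, 0.1214, 0.073]
tool_rot: [0.63, 0.719, 0.227, 0.187]
ft_force: [-0.6, 0.2, 1.0]
grip_width: -0.0
grip_force: 0.0
```

```bash
python3 -c "
from h import *
s,M=st()
print('rack x per 10mm',M.T@np.array([np.cos(a0),np.sin(a0),0])*.01)
goto(rk(-170,0,67)); goto(rk(-22,0,67))
im,_=r.get_image('side')
cv2.imwrite('pics/s5.png',cv2.resize(im[170:320,130:330],(800,600),interpolation=2))"
```

```text
t 31.5 pos [0.4695 0.1214 0.073 ] phi 97.91 tilt 34.15 q [ 0.298  0.066 -1.017 -0.104 -0.076  1.713] F [-0.6  0.2  1. ] w -0.0 gf 0.0
rack x per 10mm [-7.09601874e-05  8.27696537e-03  5.61131080e-03]
t 31.5 pos [0.4695 0.1214 0.073 ] phi 97.91 tilt 34.15 q [ 0.298  0.066 -1.017 -0.104 -0.076  1.713] F [-0.6  0.2  1. ] w -0.0 gf 0.0
shift [-0.0008 -0.0089  0.0012]
t 31.5 pos [0.4695 0.1214 0.073 ] phi 97.91 tilt 34.15 q [ 0.298  0.066 -1.017 -0.104 -0.076  1.713] F [-0.6  0.2  1. ] w -0.0 gf 0.0
shift [-0.0018  0.1136  0.0843]
```

View pics/s5.png

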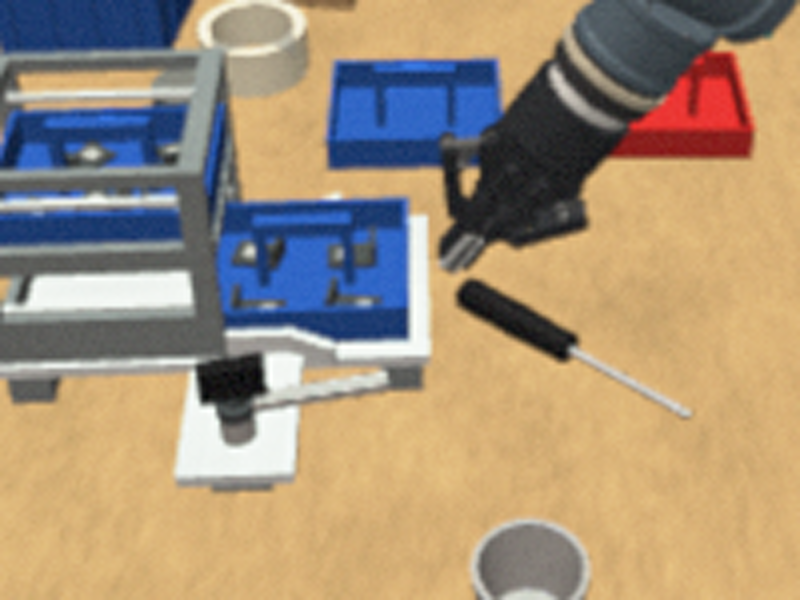

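The picture shows the tool leaned, with its tip (crop 455,255) behind the tray. The front knuckle horn (crop 455,145) is level with the tip, so I spin 90° to put the linkages sideways.

Request:
drive_tool:
  targets:
    - {"travel": [0, 0, 0], "spin": -0.175}
    - {"travel": [0, 0, 0], "spin": -0.175}
    - {"travel": [0, 0, 0], "spin": -0.175}
    - {"travel": [0, 0, 0], "spin": -0.175}
    - {"travel": [0, 0, 0], "spin": -0.175}
    - {"travel": [0, 0, 0], "spin": -0.175}
    - {"travel": [0, 0, 0], "spin": -0.175}
    - {"travel": [0, 0, 0], "spin": -0.175}
    - {"travel": [0, 0, 0], "spin": -0.171}
    - {"travel": [0, 0, 0], "spin": 0}

```text
time: 32.8
ee_pos: [0.4685, 0.1211, 0.0724]
tool_rot: [-0.063, 0.954, 0.028, 0.292]
ft_force: [-0.6, -0.5, 0.6]
grip_width: -0.002
grip_force: 0.0
```

```bash
python3 -c "
from h import *
s,M=st()
print('rack x per 10mm',M.T@np.array([np.cos(a0),np.sin(a0),0])*.01)
goto(rk(-150,0,67)); goto(rk(-19,0,67))"
```

```text
t 32.8 pos [0.4685 0.1211 0.0724] phi -172.81 tilt 34.12 q [ 0.299  0.066 -1.019 -0.106 -0.076  0.143] F [-0.6 -0.5  0.6] w -0.002 gf 0.0
rack x per 10mm [-8.28036383e-03 -6.31867304e-05  5.60638763e-03]
t 32.8 pos [0.4685 0.1211 0.0724] phi -172.81 tilt 34.12 q [ 0.299  0.066 -1.019 -0.106 -0.076  0.143] F [-0.6 -0.5  0.6] w -0.002 gf 0.0
shift [-0.0089 -0.0008  0.0125]
t 32.8 pos [0.4685 0.1211 0.0724] phi -172.81 tilt 34.12 q [ 0.299  0.066 -1.019 -0.106 -0.076  0.143] F [-0.6 -0.5  0.6] w -0.002 gf 0.0
shift [-0.1173 -0.0016  0.0859]
```

Request:
drive_tool:
  targets:
    - {"travel": [-0.009, -0.001, 0.0125], "spin": 0}
    - {"travel": [-0.007, 0, 0.0047], "spin": 0}
    - {"travel": [-0.01, 0, 0.0068], "spin": 0}
    - {"travel": [-0.0124, 0, 0.0084], "spin": 0}
    - {"travel": [-0.0124, 0, 0.0084], "spin": 0}
    - {"travel": [-0.0124, 0, 0.0084], "spin": 0}
    - {"travel": [-0.0124, 0, 0.0084], "spin": 0}
    - {"travel": [-0.0124, 0, 0.0084], "spin": 0}
    - {"travel": [-0.0124, 0, 0.0084], "spin": 0}
    - {"travel": [-0.007, 0, 0.0048], "spin": 0}
    - {"travel": [0, 0, 0], "spin": 0}

```text
time: 34.17
ee_pos: [0.6004, 0.1384, 0.065]
tool_rot: [-0.064, 0.954, 0.028, 0.291]
ft_force: [0.2, 0.1, 0.0]
grip_width: 0.002
grip_force: 0.0
```

```bash
python3 -c "
from h import *
goto(rk(-19,0,67))"
```

```text
t 34.17 pos [0.6004 0.1384 0.065 ] phi -172.71 tilt 33.99 q [ 0.25   0.268 -0.761 -0.05  -0.049  0.102] F [0.2 0.1 0. ] w 0.002 gf 0.0
shift [-0.0113 -0.0006  0.0052]
```

Request:
drive_tool:
  targets:
    - {"travel": [-0.004, 0, 0.002], "spin": 0}
    - {"travel": [-0.0033, 0, 0.0015], "spin": 0}
    - {"travel": [-0.002, 0, 0.0013], "spin": 0}
    - {"travel": [0, 0, 0], "spin": 0}

```text
time: 34.67
ee_pos: [0.61, 0.1397, 0.0661]
tool_rot: [-0.064, 0.954, 0.028, 0.291]
ft_force: [-0.3, 0.8, -1.2]
grip_width: -0.002
grip_force: 0.0
```

Request:
drive_tool:
  targets:
    - {"travel": [-0.0025, 0, 0.0017], "spin": 0}
    - {"travel": [0, 0, 0], "spin": 0}

```text
time: 34.92
ee_pos: [0.6132, 0.1402, 0.0661]
tool_rot: [-0.064, 0.954, 0.028, 0.291]
ft_force: [-0.6, 0.2, 0.0]
grip_width: -0.002
grip_force: 0.0
```

```bash
python3 - <<'E'
from h import *
goto(rk(-19,0,67))
im,d=r.get_image("side"); C=cloud("side",d);Z=C[...,2]
D=C-O; X=np.cos(a0)*D[...,0]+np.sin(a0)*D[...,1]; Y=-np.sin(a0)*D[...,0]+np.cos(a0)*D[...,1]
m=(abs(Y)<.07)&(X>-.15)&(X<.05)&(im[...,0]>im[...,2].astype(int)+40)&(Z>.04)&(Z<.11)
print(m.sum(),np.percentile(X[m],[1,5,50])if m.any() else 0)
cv2.imwrite('pics/s6.png',cv2.resize(im[200:300,140:260],(800,667)[:2] if 0 else (720,600),interpolation=2))
E
```

```text
t 34.92 pos [0.6132 0.1402 0.0661] phi -172.7 tilt 33.97 q [ 0.247  0.282 -0.732 -0.035 -0.047  0.099] F [-0.6  0.2  0. ] w -0.002 gf 0.0
shift [-0.     -0.0006 -0.0011]
146 [-0.00329385 -0.00298705  0.00844146]
```

View pics/s6.png

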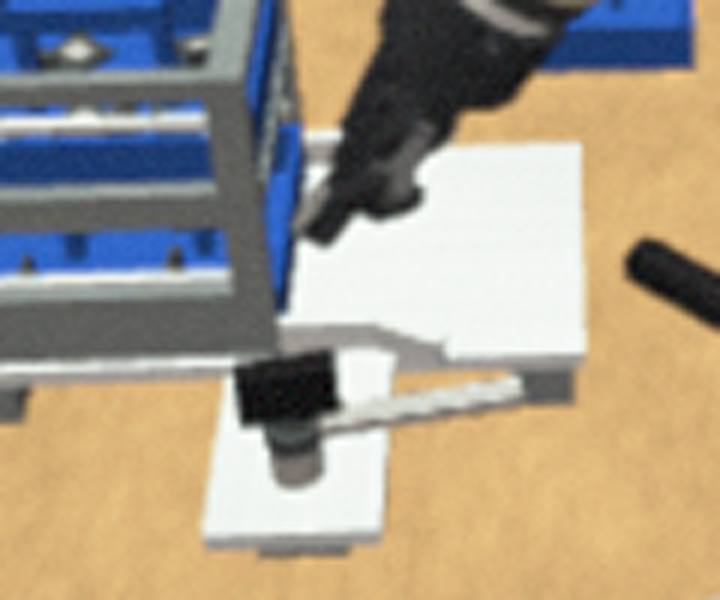

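The tray is nearly home, with its front wall at x about -3 and the tip (crop 315,230) pushing it. I'll nudge until the stop is felt.

Request:
drive_tool:
  targets:
    - {"travel": [-0.002, 0, 0.0013], "spin": 0}
    - {"travel": [0, 0, 0], "spin": 0}

```text
time: 35.22
ee_pos: [0.6147, 0.1404, 0.0657]
tool_rot: [-0.064, 0.954, 0.028, 0.29]
ft_force: [-5.4, -0.1, 1.6]
grip_width: 0.004
grip_force: 2.1
```

Request:
drive_tool:
  targets:
    - {"travel": [-0.0016, 0, 0.0011], "spin": 0}
    - {"travel": [0, 0, 0], "spin": 0}

```text
time: 35.48
ee_pos: [0.615, 0.1405, 0.0648]
tool_rot: [-0.064, 0.955, 0.028, 0.289]
ft_force: [-12.7, -1.4, 7.6]
grip_width: -0.0
grip_force: 6.5
```

The force rose to 12.7 N with no further motion, so the tray is against the stop. Next I close the bar with the leaned tool, pushing it round an arc. I'll plan that now.

```bash
cat > plan.py <<'E'
from h import *
s,M=st()
def rows(pts):
    p=np.array(s["ee_pos"]); 
    for q in pts:
        w=rk(*q); print(np.round(q,1),np.round(M.T@(w-p),4).tolist()); p=w
ax=np.array([-14,140])
def tcp(a,S=45,ex=0):
    u=np.array([-np.cos(a),-np.sin(a)]); m=np.array([np.sin(a),-np.cos(a)])
    c=ax+S*u+(ex-6)*m; return c-np.array([17,-12])
E
python3 - <<'E'
from plan import *
p=tcp(.17,ex=-8)
rows([(-50,0,70),(-80,0,90),(-78,10,150),(-77,60,160),(-77,110,160),(p[0],p[1],150),(p[0],p[1],100),(p[0],p[1],72)])
print("arc")
A=np.linspace(.17,1.57,13)
s["ee_pos"]=rk(p[0],p[1],72); rows([(*tcp(a),72) for a in A])
E
```

```text
t 35.48 pos [0.615  0.1405 0.0648] phi -172.67 tilt 33.73 q [ 0.246  0.287 -0.725 -0.028 -0.046  0.098] F [-12.7  -1.4   7.6] w -0.0 gf 6.5
[-50   0  70] [0.0249, -0.0003, -0.0229]
[-80   0  90] [0.0139, 0.0006, -0.0333]
[-78  10 150] [-0.0349, 0.0109, -0.0486]
[-77  60 160] [-0.0063, 0.0501, -0.0069]
[-77 110 160] [0.0001, 0.05, 0.0009]
[-77.7 158.2 150. ] [0.0063, 0.048, 0.0088]
[-77.7 158.2 100. ] [0.0278, -0.0008, 0.0416]
[-77.7 158.2  72. ] [0.0155, -0.0004, 0.0233]
arc
[-76.4 150.3  72. ] [-0.0011, -0.0079, 0.0006]
[-75.9 145.   72. ] [-0.0004, -0.0053, 0.0002]
[-74.7 139.9  72. ] [-0.0009, -0.0052, 0.0005]
[-73.  134.8  72. ] [-0.0014, -0.005, 0.0009]
[-70.8 130.1  72. ] [-0.0019, -0.0048, 0.0012]
[-67.9 125.6  72. ] [-0.0024, -0.0045, 0.0015]
[-64.6 121.5  72. ] [-0.0028, -0.0041, 0.0018]
[-60.8 117.8  72. ] [-0.0032, -0.0037, 0.002]
[-56.6 114.5  72. ] [-0.0035, -0.0033, 0.0023]
[-52.1 111.8  72. ] [-0.0038, -0.0028, 0.0025]
[-47.3 109.6  72. ] [-0.004, -0.0022, 0.0026]
[-42.2 108.   72. ] [-0.0042, -0.0016, 0.0028]
[-37. 107.  72.] [-0.0043, -0.001, 0.0029]
```

Request:
drive_tool:
  targets:
    - {"travel": [0.025, 0, -0.023], "spin": 0}
    - {"travel": [0.014, 0.0005, -0.033], "spin": 0}
    - {"travel": [-0.035, 0.011, -0.0485], "spin": 0}
    - {"travel": [-0.0063, 0.05, -0.007], "spin": 0}
    - {"travel": [0, 0.05, 0.001], "spin": 0}
    - {"travel": [0.0063, 0.048, 0.009], "spin": 0}
    - {"travel": [0, 0, 0], "spin": 0}
    - {"travel": [0.028, -0.001, 0.0415], "spin": 0}
    - {"travel": [0, 0, 0], "spin": 0}

```text
time: 36.6
ee_pos: [0.5337, 0.2868, 0.0968]
tool_rot: [-0.064, 0.955, 0.026, 0.288]
ft_force: [-0.6, -0.1, 0.0]
grip_width: -0.0
grip_force: 0.0
```

```bash
python3 - <<'E'
from plan import *
p=tcp(.17,ex=-8); rows([(p[0],p[1],72)])
im,d=r.get_image("side"); C=cloud("side",d);Z=C[...,2]
D=C-O; X=np.cos(a0)*D[...,0]+np.sin(a0)*D[...,1]; Y=-np.sin(a0)*D[...,0]+np.cos(a0)*D[...,1]
m=(abs(Y)<.07)&(X>-.15)&(X<.05)&(im[...,0]>im[...,2].astype(int)+40)&(Z>.04)&(Z<.11)
print(m.sum(),np.percentile(X[m],[1,5,50])if m.any() else 0)
E
```

```text
t 36.6 pos [0.5337 0.2868 0.0968] phi -172.59 tilt 33.56 q [ 0.609  0.216 -0.691  0.126 -0.244  0.407] F [-0.6 -0.1  0. ] w -0.0 gf 0.0
[-77.7 158.2  72. ] [0.0134, 0.0016, 0.0209]
133 [-0.00182807 -0.00155657  0.00876193]
```

Request:
drive_tool:
  targets:
    - {"travel": [0.0134, 0.0016, 0.021], "spin": 0}
    - {"travel": [0, 0, 0], "spin": 0}
    - {"travel": [-0.0011, -0.0079, 0.0006], "spin": 0}
    - {"travel": [-0.0004, -0.0053, 0.0002], "spin": 0}
    - {"travel": [-0.0009, -0.0052, 0.0005], "spin": 0}
    - {"travel": [-0.0014, -0.005, 0.0009], "spin": 0}
    - {"travel": [-0.0019, -0.0048, 0.0012], "spin": 0}
    - {"travel": [-0.0024, -0.0045, 0.0015], "spin": 0}
    - {"travel": [-0.0028, -0.0041, 0.0018], "spin": 0}
    - {"travel": [0, 0, 0], "spin": 0}

```text
time: 37.9
ee_pos: [0.554, 0.2558, 0.0751]
tool_rot: [-0.063, 0.954, 0.027, 0.29]
ft_force: [-0.6, 0.0, 0.3]
grip_width: -0.001
grip_force: 0.2
```

```bash
cat > look.py <<'E'
from h import *
def look(n="side"):
    im,d=r.get_image(n); C=cloud(n,d);Z=C[...,2]
    P=C[(np.hypot(C[...,0]-.599,C[...,1]-.278)<.03)&(Z>.095)&(Z<.112)]
    print(n,len(P),cv2.minAreaRect((P[:,:2]*1000).astype(np.float32)) if len(P)>5 else "")
    return im
E
python3 - <<'E'
from plan import *
from look import look
look("top"); look("side")
A=np.linspace(.17,1.57,13)[7:]
rows([(*tcp(a),72) for a in A])
E
```

```text
t 37.9 pos [0.554  0.2558 0.0751] phi -172.72 tilt 33.9 q [ 0.528  0.252 -0.733  0.026 -0.201  0.337] F [-0.6  0.   0.3] w -0.001 gf 0.2
top 94 ((599.6340942382812, 277.947021484375), (43.34086608886719, 11.91520881652832), 51.04695510864258)
side 93 ((598.3603515625, 278.3142395019531), (44.72658920288086, 14.914223670959473), 51.39982986450195)
[-60.8 117.8  72. ] [0.0007, -0.0052, 0.0031]
[-56.6 114.5  72. ] [-0.0035, -0.0033, 0.0023]
[-52.1 111.8  72. ] [-0.0038, -0.0028, 0.0025]
[-47.3 109.6  72. ] [-0.004, -0.0022, 0.0027]
[-42.2 108.   72. ] [-0.0042, -0.0016, 0.0028]
[-37. 107.  72.] [-0.0043, -0.001, 0.0029]
```

Request:
drive_tool:
  targets:
    - {"travel": [0.0007, -0.0052, 0.0036], "spin": 0}
    - {"travel": [-0.0035, -0.0033, 0.0023], "spin": 0}
    - {"travel": [-0.0038, -0.0028, 0.0025], "spin": 0}
    - {"travel": [-0.004, -0.0022, 0.0027], "spin": 0}
    - {"travel": [-0.0042, -0.0016, 0.0028], "spin": 0}
    - {"travel": [-0.0043, -0.001, 0.0029], "spin": 0}
    - {"travel": [0, 0, 0], "spin": 0}

```text
time: 38.88
ee_pos: [0.5809, 0.2435, 0.0715]
tool_rot: [-0.064, 0.955, 0.028, 0.29]
ft_force: [-5.6, -1.9, 0.4]
grip_width: -0.001
grip_force: 2.4
```

```bash
python3 - <<'E'
from plan import *
from look import look
look("top"); look("side")
rows([(-37,105,72),(-34,105,72)])
E
```

```text
t 38.88 pos [0.5809 0.2435 0.0715] phi -172.7 tilt 33.87 q [ 0.476  0.282 -0.701  0.02  -0.174  0.292] F [-5.6 -1.9  0.4] w -0.001 gf 2.4
top 110 ((594.9624633789062, 279.1737976074219), (39.74431228637695, 37.24995422363281), 68.8301773071289)
side 73 ((597.8734130859375, 279.12841796875), (12.213921546936035, 42.549400329589844), 7.182336807250977)
[-37 105  72] [-0.0002, -0.0022, -0.0005]
[-34 105  72] [-0.0025, -0.0, 0.0017]
```

Request:
drive_tool:
  targets:
    - {"travel": [-0.0015, 0, 0.001], "spin": 0}
    - {"travel": [0, 0, 0], "spin": 0}

```text
time: 39.22
ee_pos: [0.5812, 0.2435, 0.0711]
tool_rot: [-0.064, 0.955, 0.027, 0.289]
ft_force: [-13.4, -3.1, 8.2]
grip_width: 0.003
grip_force: 7.4
```

Request:
drive_tool:
  targets:
    - {"travel": [0.016, 0, -0.012], "spin": 0}
    - {"travel": [0.02, 0, -0.04], "spin": 0}
    - {"travel": [0.02, 0, -0.055], "spin": 0}
    - {"travel": [0.02, 0, -0.055], "spin": 0}
    - {"travel": [0.02, 0, -0.055], "spin": 0}
    - {"travel": [0, 0, 0], "spin": 0}

```text
time: 39.98
ee_pos: [0.3838, 0.2155, 0.2023]
tool_rot: [-0.064, 0.953, 0.03, 0.293]
ft_force: [1.0, 0.3, 0.4]
grip_width: 0.004
grip_force: 0.0
```

```bash
python3 - <<'E'
from h import *
from look import look
st(); look("top"); im=look("side")
cv2.imwrite('pics/s7.png',cv2.resize(im[170:320,130:330],(800,600),interpolation=2))
E
```

```text
t 39.98 pos [0.3838 0.2155 0.2023] phi -172.74 tilt 34.31 q [ 0.7   -0.223 -0.791  0.471 -0.289  0.487] F [1.  0.3 0.4] w 0.004 gf 0.0
top 102 ((599.8360595703125, 278.36383056640625), (12.459369659423828, 43.59405517578125), 8.457555770874023)
side 73 ((597.5052490234375, 279.50054931640625), (11.932206153869629, 43.599281311035156), 6.834216117858887)
```

View pics/s7.png

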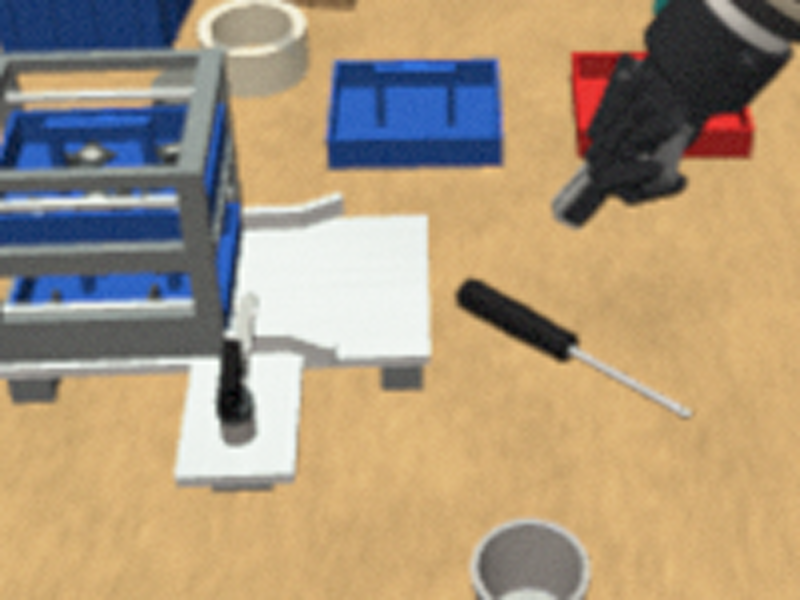

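The tray is home in the lower slot (crop 120,285), and the bar lies across the mouth (crop 235,400 to 250,300) at its stop. The gripper is clear, so I'm handing in.

```bash
python3 -c "
from h import *
print(r.hand_in())"
```

```text
the job is handed in; nothing more can be done
None
```

The loaded tray is fully home against the stop in the lower slot, the retaining bar is back at its closed stop across the front, and the job was handed in at about 40 s of 72; all four clips were last seen in the tray just before the final push.

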